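# Unlock the cam and slide the glass up to the fence

## Task

The slide of the glass-squaring jig is locked back by the yellow cam plate. Push the cam's red post round with your fingertips until the cam's low point (its cut-away side) squarely faces the brass roller; only then push the blue plate at the back of the slide forward until the glass blank sits flush against the fence. Let the slide move the glass: do not touch or pick up the glass, leave the cam at its low point, and do not disturb the other things on the table.

Things in the scene. Friction and masses are not known exactly. Their poses are not given: they have to be found in the camera images.
- jig: fixed jig, plywood bed 254x120x12 mm. Origin at table level below the cam pivot; x = forward, from the blue push plate to the steel fence; y left, z up. Bed spans x -112..+142, y -60..+60 mm. Fence across the front, face at x = +126, top z = 30. Aluminium guides along both sides, top z = 20. Cam pivot bolt head: 18 mm wide, top z = 43.
- cam (a joint): angle (rad) of the yellow steel cam plate about its vertical pivot, counter-clockwise seen from above, travel -0.5..6.78. At 0 and at 6.283 (a full turn) the low point faces the roller and the red post points along jig +x; the post's direction from the pivot in the jig frame is this angle. Starts at 1.25..5.03. Stiff (2-3 N at the post), no spring, stays where left.
- post (a point): point on the axis of the cam's upright red plastic post, 13 mm below its top; post 14 mm diameter, 32 mm from the pivot axis, rounded top at z = 76 mm; a black collar 20 mm wide round its foot (z 38 to 41 mm).
- slide (a joint): forward travel (m) of the aluminium follower slide along jig +x: 0 = back (start), about 0.028 = glass flush on the fence, stop at 0.030. Friction about 2 N, no spring, stays where left. It carries the brass roller (16 mm diameter, top z = 42 mm, at x = -53 mm at start), arms under the cam and the steel jaw that pushes the glass (face at x = +58 mm at start).
- push_face (a point): middle of the rear face of the upright blue push plate at the back of the slide; the face looks to the jig's -x, 64 mm wide in y, from z = 13 to 58 mm above the table; this point is at z = 40 mm; the plate is 8 mm thick.
- glass: loose green glass blank, 40 mm (jig x) x 76 mm (jig y), 6 mm thick, lying on the bed between the guides in front of the jaw; origin: centre of its underside. Flush on the fence its origin is at x = +106 mm in the jig frame; it starts 20 to 25 mm short of that.
- cutter: bystander: glass cutter with brass-coloured barrel, 126 mm long, 14 mm thick, lying at the right side of the jig; origin centre of underside
- foil: bystander: flat ring of copper foil, 67 mm diameter, 6 mm high, lying at the left side of the jig; origin centre of underside
- jar: bystander: small clear jar, 54 mm diameter, 57 mm high, to the right; origin centre of underside
- pliers: bystander: black-handled glass pliers, 166 x 56 x 16 mm, to the right; origin centre of underside
- spool: bystander: spool of solder wire, 57 x 42 x 45 mm, to the left; origin centre of underside
- tape: bystander: lilac tape ring, 65 mm diameter, 18 mm high, to the left; origin centre of underside
- cam_top (a point): centre of the yellow cam plate's upper face (z = 38 mm), on the pivot. Plate 12 mm thick, radius 42 mm except on its cut-away low side, opposite the red post: 14 mm there, rising to full radius 65 degrees either side. The full radius blocks the roller, which has 3 mm of play.
Mind the look-alikes: they are no part of the job. What is meant by the glass is not brown or orange, and is the smaller of those in its own colour.

How it is judged:
On the way, in this order (a step that is already met when the one before it is completed fails the run):
1. the cam's low point faces the roller (within 0.3 rad) while the slide is still back (less than 6 mm forward) ((value of joint cam between -0.3 and 0.3 rad or value of joint cam between 5.983 and 6.583 rad) and value of joint slide below 0.006 m), for 0.2 s.
2. the slide is forward and the glass is against the fence (within 2 mm) (value of joint slide above 0.0255 m and x of glass in the frame of jig above 0.104 m), for 0.2 s.
At the end, for the whole second after the job is handed in: The slide is at least 25.5 mm forward, the glass lies flat on the bed, at rest, flush with the fence (within 2 mm and 0.05 rad), and the cam's low point still faces the roller (within 0.35 rad) (all of step 2 and x of glass in the frame of jig below 0.1085 m and angle between the x axis of glass and the x axis of jig, either way round below 0.05 rad and z of glass in the frame of jig below 0.0145 m and linear speed of glass below 0.01 m/s and (value of joint cam between -0.35 and 0.35 rad or value of joint cam between 5.933 and 6.633 rad)); the robot touches nothing.
It fails at once if the slide is forced forward (over 8 mm) while the cam's low point is more than 0.6 rad away from the roller (value of joint slide above 0.008 m and value of joint cam between 0.6 and 5.683 rad).
It fails at once if the robot touches the glass (contact force between the arm and glass above 0.5 N).
It fails at once if the fingers touch the glass (contact force between the fingers and glass above 0.5 N).
It fails at once if the glass is lifted off the bed (z of glass in the frame of jig above 0.02 m).
It fails at once if a thing standing around the jig is moved more than 20 mm (distance of any of cutter, foil, jar, pliers, spool, tape from where it was at the start of the episode above 0.02 m).
It also fails if it takes over 54 s, if anything falls off the work surface, if the arm or the gripper's body presses on something with over 40 N, if the wrist force passes 120 N, or if a joint passes its speed limit or range.

## Robot

A 7-joint arm with a two-finger parallel gripper is mounted at the origin on a cart in front of the work surface, level with it; the furniture and walls round the work are solid. World frame = base frame: x ahead of the robot, y to its left, z up, the work surface at z = 0. Lengths are in m, angles in rad, forces in N, time in s.
With the tool pointing down it reaches from about 0.4 to 0.85 m from the base axis. Payload 10.4 kg.
Tool frame: the origin (TCP) lies midway between the tips of the shut fingers; the grasp point (between the pads) lies 19 mm behind it; x points along the fingers, z is the direction in which the jaws open and shut, and the axes are right-handed (so a half turn about x gives the same grasp; the last joint's range is limited). The gripper opens to 87 mm and grips with 3 to 60 N. Pads are 19 mm wide; open, the fingers measure 117 mm over their backs; the gripper's body (75 mm by 190 mm) begins 51 mm behind the grasp point.
Start: joints at [-1.318, 0.332, -0.065, 1.46, 0.022, 1.35, -0.088], TCP at [0.17, 0.601, 0.223] pointing down, gripper open.
Joint ranges: [-2.6, 2.6], [-0.5, 2.12], [-1.47, 1.34], [0.16, 2.42], [-1.27, 4.41], [0.06, 2.06], [-2.6, 2.6]. Speed limits (rad/s): [2.22, 2.22, 2.79, 2.79, 3.14, 3.14, 3.14].

## Interface

Orientations are given as a unit quaternion [x, y, z, w].
In Python, from bench import read_state, camera, camera_params, close_job gives the robot as it stands.
- The arm moves only by the tool arm_command, never from a script. Its argument "targets" is a list of rows, each a list of 7 numbers: the closure in counts, from 0 (fully open) to 255 (shut), then the shift along the tool's x, y, z in mm, then the turn, a rotation vector about the tool's x, y, z in rad. A call has 1 to 10 rows; each row is the pose to reach, as a shift and turn from the pose commanded when the call began, along the tool's axes at that moment; what a row does not reach only later rows make up. A row lasts 1/10 s, in which the tool goes at most 50 mm and 8.59 degrees, less where a joint would pass 70% of its speed; a pose out of reach is approached as far as the arm can. A call with a gripper value outside its range is refused whole. The fingers move at their own pace and stop on an object; "newtons" is the grip in N (left out, the last holds). Time passes only in rows, so rows that repeat a pose let the fingers close. It gives the time, the measured TCP pose, the force and the opening at its end, in the units of the state.
- read_state(): the state, without advancing time (a new reading comes with each control period).
- camera(name): name is "side" or "top" or "wrist"; returns the picture (480x640x3 uint8, red, green, blue); there is no depth.
- camera_params(name): a dict with "intrinsics" (3x3 intrinsics, pixels), "dist" ([k1, k2, p1, p2, k3] as OpenCV has them; the pictures are not rectified), "xyz" and "orientation" of the camera in the world; the wrist camera has in their place "mount" (4x4, takes a point from camera to tool coordinates, whose origin is the TCP and whose axes are the tool frame's). Camera axes: x right, y down, z forward; pixel columns grow to the right and rows downward; lengths in m; the calibration is good to about 2 mm. A picture is of the moment at which its call begins: read the wrist's pose just before it. camera_params takes no time and is no camera call.
- close_job(): hands the job in, once; it reports no verdict.
The state is a dict: "time": time; "joint_positions": joint angles; "joint_vel": joint speeds; "joint_torque": joint torques, N m; "ee_pos": TCP position; "eef_rot": TCP orientation; "ft_force": force on the tool from outside, world axes, zero at the start; "torque": the same for the moment, N m; "width": finger opening in m.
Only numpy, scipy, OpenCV 4.12 (cv2) and the standard library are available. Lean on these libraries where they do the work, as an engineer would, in place of code of your own. Each camera call takes 0.05 s, during which the arm holds its last target.

## Working session

There is one attempt and no reset: what is moved stays moved. The work goes in short steps, Python scripts to look and compute and a tool call to move; the robot and the scene stay as the last step left them, time stands still between calls to the robot, and variables do not carry over. Pictures are saved under pics/ and viewed, and the job is handed in when it is done.

Besides the shell and the picture viewer there is one more tool, called after ">>>" in YAML: its name, and indented under it one key for each argument. arm_command: Moves the arm, as the interface text tells. Its arguments: {"type":"object","properties":{"targets":{"type":"array"},"newtons":{"type":"number"}},"required":["targets"]}

```bash
ls; mkdir -p pics
python3 - <<'E'
from bench import *
import cv2
s=read_state();print(s)
for n in("top","side","wrist"):
    im=camera(n);cv2.imwrite(f"pics/{n}0.png",im[:,:,::-1]);print(n,camera_params(n))
E
```

```text
pics
{'time': 0.0, 'joint_positions': array([-1.31759389,  0.3328707 , -0.06470096,  1.46091579,  0.0215632 ,
        1.34986517, -0.08850344]), 'joint_vel': array([ 0.00064209, -0.00121001, -0.00150551, -0.00032773, -0.0001028 ,
        0.00132406,  0.00043471]), 'joint_torque': array([-2.75783659e-04, -6.23248529e+01,  2.47785717e-02, -3.89922881e+01,
       -6.12023799e-02,  3.93768889e-02,  1.69224568e-04]), 'ee_pos': array([0.17009133, 0.60102998, 0.22176683]), 'eef_rot': array([-0.42682196,  0.56436309,  0.42622551,  0.5636037 ]), 'ft_force': array([-0.63394558, -0.16254766, -0.52059021]), 'torque': array([0.04045894, 0.0082566 , 0.0216769 ]), 'width': 0.08740171453135366}
top {'intrinsics': array([[479.73928613,   0.        , 314.25286483],
       [  0.        , 479.73928613, 235.8773937 ],
       [  0.        ,   0.        ,   1.        ]]), 'dist': array([-0.08568031,  0.        ,  0.        ,  0.        ,  0.        ]), 'xyz': array([ 0.39349428, -0.02497275,  1.08935943]), 'orientation': array([-0.69996582,  0.70910904, -0.05558874,  0.06420365])}
side {'intrinsics': array
[... 266 characters left out ...]
1306,  0.49253154]), 'orientation': array([ 0.83580279, -0.07584343,  0.05638111, -0.54083513])}
wrist {'intrinsics': array([[404.75574305,   0.        , 314.57927288],
       [  0.        , 404.75574305, 245.39716283],
       [  0.        ,   0.        ,   1.        ]]), 'dist': array([0.01710461, 0.        , 0.        , 0.        , 0.        ]), 'mount': array([[ 2.01867977e-04, -2.71016430e-01,  9.62574700e-01,
        -1.62263027e-01],
       [ 7.14522087e-04, -9.62574435e-01, -2.71016505e-01,
         7.37201320e-02],
       [ 9.99999724e-01,  7.42490437e-04, -6.65728786e-07,
         5.90897564e-04],
       [ 0.00000000e+00,  0.00000000e+00,  0.00000000e+00,
         1.00000000e+00]])}
```

View pics/top0.png

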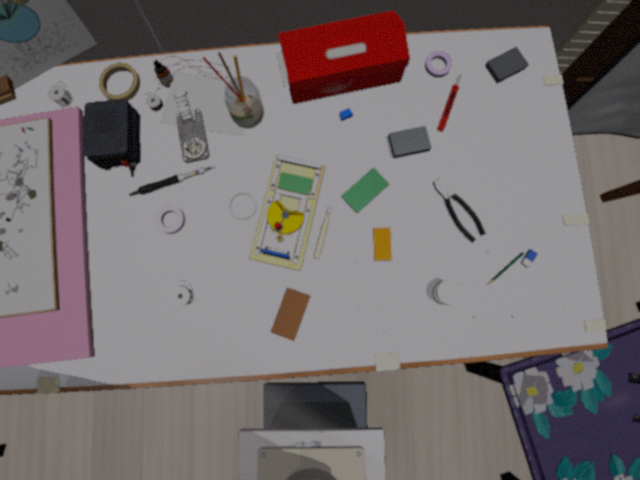

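View pics/side0.png

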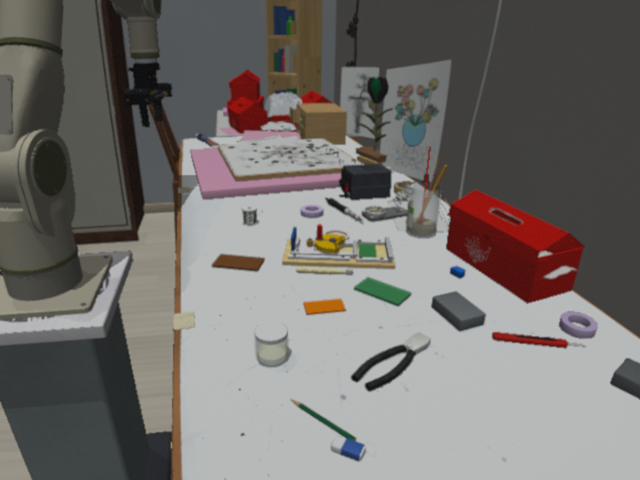

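View pics/wrist0.png

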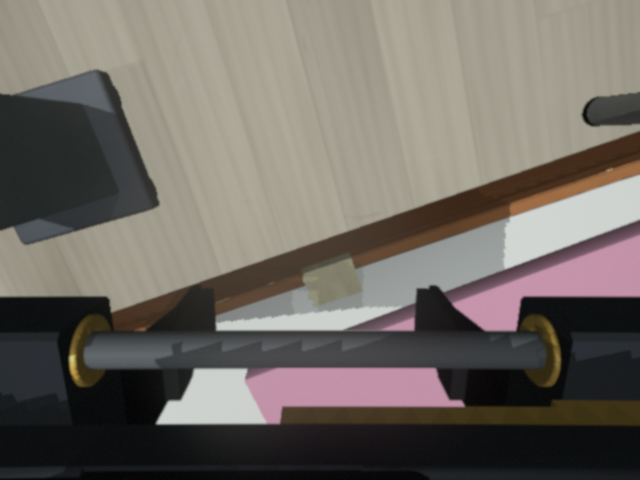

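The top view shows the jig at about (288,213). The blue push plate is near (275,254), toward the robot, and the fence is at the far end near (300,162).

Candidates for the glass:
- green in the jig (295,183)
- larger green (365,190)
- orange (382,244)
- brown (290,313)

The description fits the smaller green one, in the jig. Next I'll crop and zoom.

```bash
cat > h.py <<'E'
import numpy as np,cv2
from bench import *
from scipy.spatial.transform import Rotation as R
def proj(n,P,s=None):
    c=camera_params(n)
    if n=="wrist":
        T=np.eye(4);T[:3,:3]=R.from_quat(s['eef_rot']).as_matrix();T[:3,3]=s['ee_pos'];T=T@c['mount']
        Rm,t=T[:3,:3],T[:3,3]
    else: Rm,t=R.from_quat(c['orientation']).as_matrix(),c['xyz']
    p=cv2.projectPoints(np.array(P,float).reshape(-1,3),cv2.Rodrigues(Rm.T)[0],-Rm.T@t,c['intrinsics'],c['dist'])[0]
    return p.reshape(-1,2)
def ray(n,uv,z,s=None):
    c=camera_params(n)
    if n=="wrist":
        T=np.eye(4);T[:3,:3]=R.from_quat(s['eef_rot']).as_matrix();T[:3,3]=s['ee_pos'];T=T@c['mount']
        Rm,t=T[:3,:3],T[:3,3]
    else: Rm,t=R.from_quat(c['orientation']).as_matrix(),c['xyz']
    u=cv2.undistortPoints(np.array(uv,float).reshape(-1,1,2),c['intrinsics'],c['dist']).reshape(-1,2)
    d=np.c_[u,np.ones(len(u))]@Rm.T
    return t+d*((z-t[2])/d[:,2])[:,None]
E
python3 - <<'E'
import cv2
a=cv2.imread('pics/top0.png')[140:290,230:350];cv2.imwrite('pics/c1.png',cv2.resize(a,None,fx=4,fy=4,interpolation=2)[:600])
a=cv2.imread('pics/side0.png')[210:280,270:410];cv2.imwrite('pics/c2.png',cv2.resize(a,None,fx=5,fy=5,interpolation=2))
E
```

```text
(no output)
```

View pics/c1.png

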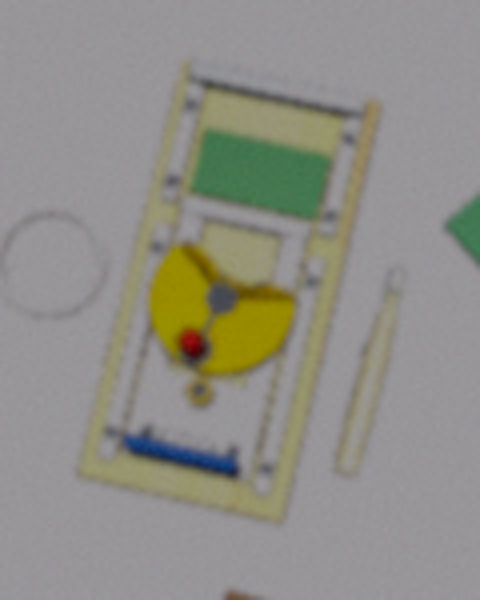

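View pics/c2.png

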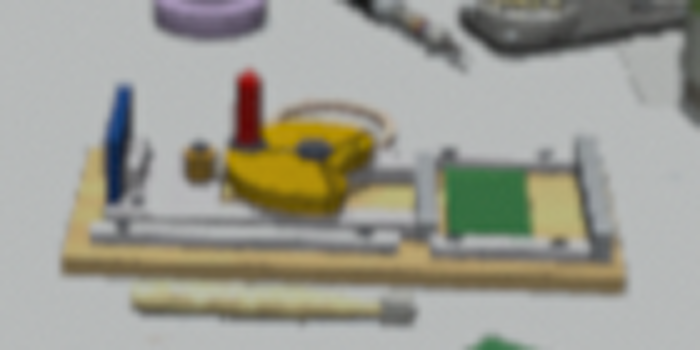

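```bash
cat >> h.py <<'E'
def jw(P,j):
    P=np.array(P,float).reshape(-1,3);c,s=np.cos(j[2]),np.sin(j[2])
    return np.c_[j[0]+c*P[:,0]-s*P[:,1],j[1]+s*P[:,0]+c*P[:,1],P[:,2]]
E
python3 - <<'E'
from h import *
from scipy.optimize import least_squares
T=[((80,472),(-.112,.06,.012)),((282,520),(-.112,-.06,.012)),((222,298),(0,0,.043)),((200,390),(-.053,0,.042))]
S=[((62,272),(-.112,-.06,.0)),((626,290),(.142,-.06,.0)),((62,256),(-.112,-.06,.012)),((628,272),(.142,-.06,.012)),((316,149),(0,0,.043)),((200,148),(-.053,0,.042))]
tu=np.array([a for a,_ in T])/4+[230,140]; su=np.array([a for a,_ in S])/5+[270,210]
f=lambda j:np.r_[(proj("top",jw([p for _,p in T],j))-tu).ravel(),(proj("side",jw([p for _,p in S],j))-su).ravel()]
r=least_squares(f,[.5,.05,0.2],loss='soft_l1');j=r.x;print(j,r.fun.reshape(-1,2).round(1))
np.save('jig.npy',j)
w=ray("top",np.array([[190,343]])/4+[230,140],.074);print(w)
d=w[0,:2]-j[:2];a=np.arctan2(d[1],d[0])-j[2];print('cam',a%(2*np.pi),np.hypot(*d))
# overlay
for n,o,k,im in(("top",(230,140),4,'c1'),("side",(270,210),5,'c2')):
    I=cv2.imread(f'pics/{im}.png')
    a0=a
    for P,c in (([[x,y,.012] for x in(-.112,.142) for y in(-.06,.06)],(255,0,255)),([[.126,y,.03] for y in(-.05,0,.05)],(255,255,0)),([[-.1+0,0,.04]],(0,255,0)),([[.032*np.cos(a0),.032*np.sin(a0),.076],[0,0,.043],[-.053,0,.042]],(255,255,255)),([[x,y,.018] for x in(.061,.101) for y in(-.038,.038)],(0,0,0))):
        for q in proj(n,jw(P,j)): cv2.circle(I,tuple(((q-o)*k).astype(int)),4,c,1)
    cv2.imwrite(f'pics/{im}o.png',I)
for nm,uv,z in(('cutter',(322,233),.01),('foil',(242,206),.006),):print(nm,ray("top",[uv],z))
# fit of blue plate
print(ray("top",np.array([[122,440],[238,472],[180,455]])/4+[230,140],.058))
E
```

```text
[ 0.62350933  0.05071255 -0.23035466] [[-0.5  0.5]
 [ 0.5 -0.1]
 [-0.1 -0.6]
 [-0.  -0.7]
 [-0.2  1.5]
 [ 0.1  1.3]
 [-0.3 -0. ]
 [ 0.1  0.1]
 [-0.5 -0.8]
 [-0.  -0.9]]
[[0.59077098 0.06547763 0.074     ]]
cam 2.9482601514496216 0.035913888120211214
cutter [[ 0.58485838 -0.03065705  0.01      ]]
foil [[0.65200115 0.1543966  0.006     ]]
[[0.54068872 0.10392479 0.058     ]
 [0.52234731 0.04078907 0.058     ]
 [0.53204855 0.07228123 0.058     ]]
```

View pics/c1o.png

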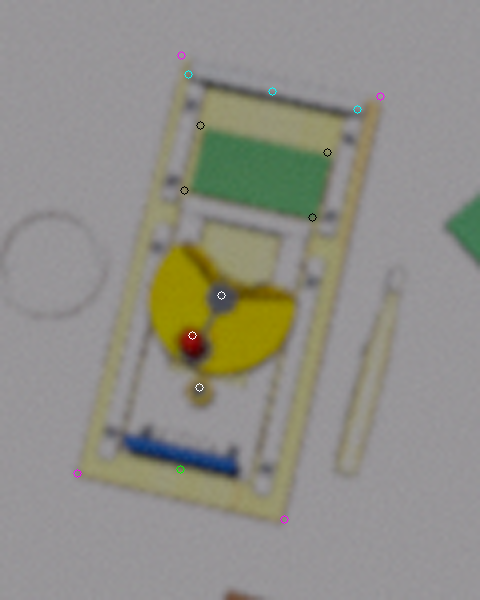

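View pics/c2o.png

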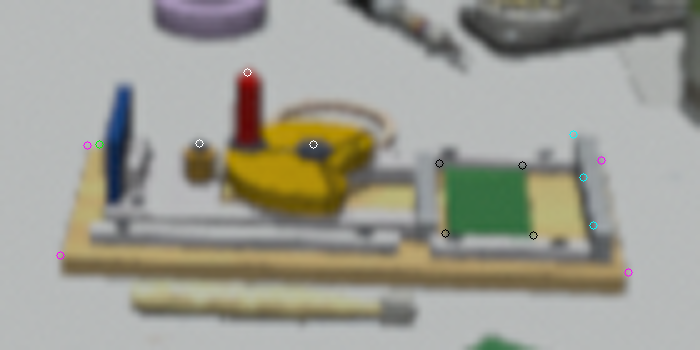

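The jig's pose is (0.6235, 0.0507) m with yaw -0.230. The overlay agrees to about 2 mm, and the cam reads about 2.9 rad. The crop confirms that the smaller green blank lies on the bed. Next I'll plan the approach.

```bash
cat >> h.py <<'E'
def plan(P,yaw_jaw,s=None):
    """shift mm and rotvec (tool frame) to reach TCP P (world), pointing down, jaw axis azimuth yaw_jaw (mod pi nearest)"""
    s=s or read_state();R0=R.from_quat(s['eef_rot']).as_matrix()
    best=None
    for k in(0,np.pi):
        a=yaw_jaw+k;x=np.array([0,0,-1.]);z=np.array([np.cos(a),np.sin(a),0]);y=np.cross(z,x)
        rv=R.from_matrix(R0.T@np.c_[x,y,z]).as_rotvec()
        if best is None or np.linalg.norm(rv)<np.linalg.norm(best):best=rv
    return (R0.T@(np.array(P)-s['ee_pos'])*1000).round(1),best.round(3)
E
python3 - <<'E'
from h import *
j=np.load('jig.npy');s=read_state();M=R.from_quat(s['eef_rot']).as_matrix();print(M.round(3))
a=2.9
P=jw([[.032*np.cos(a),.032*np.sin(a),.0]],j)[0];print(P)
for h in(.15,):
  P[2]=h
  print(plan(P,j[2]+a+np.pi/2))
E
```

```text
[[-0.    -0.962  0.272]
 [-0.001  0.272  0.962]
 [-1.    -0.    -0.001]]
[0.59500742 0.06526044 0.        ]
(array([  72.4, -554.7, -399.8]), array([ 0.196, -0.001,  0.   ]))
```

>>> arm_command:
  targets:
    - [100, 52, -555, -400, 0.196, 0, 0]
    - [100, 52, -555, -400, 0.196, 0, 0]
    - [100, 52, -555, -400, 0.196, 0, 0]
    - [100, 52, -555, -400, 0.196, 0, 0]
    - [100, 52, -555, -400, 0.196, 0, 0]
    - [100, 52, -555, -400, 0.196, 0, 0]
    - [100, 52, -555, -400, 0.196, 0, 0]
    - [100, 52, -555, -400, 0.196, 0, 0]
    - [100, 52, -555, -400, 0.196, 0, 0]
    - [100, 52, -555, -400, 0.196, 0, 0]

```text
time: 1.15
ee_pos: [0.4808, 0.209, 0.1846]
eef_rot: [-0.369, 0.603, 0.369, 0.603]
ft_force: [0.5, 1.6, 0.1]
width: 0.053
```

Run:
```python
from h import *
j=np.load('jig.npy');s=read_state();print(s['time'],s['joint_positions'].round(2),s['ee_pos'],s['width'])
a=2.9
P=jw([[.032*np.cos(a),.032*np.sin(a),.17]],j)[0]
print(plan(P,j[2]+a+np.pi/2))
```

```text
1.15 [-0.78  0.13  0.31  1.79 -0.04  1.22  0.64] [0.48082871 0.20898253 0.18460099] 0.053001247582397666
(array([  14.6, -167. ,  -76.2]), array([0., 0., 0.]))
```

>>> arm_command:
  targets:
    - [100, 12, -166, -76, 0, 0, 0]
    - [100, 12, -166, -76, 0, 0, 0]
    - [100, 12, -166, -76, 0, 0, 0]
    - [100, 12, -166, -76, 0, 0, 0]
    - [100, 12, -166, -76, 0, 0, 0]
    - [100, 12, -166, -76, 0, 0, 0]
    - [100, 12, -166, -76, 0, 0, 0]

```text
time: 1.85
ee_pos: [0.5927, 0.0691, 0.1724]
eef_rot: [-0.369, 0.603, 0.37, 0.603]
ft_force: [-0.2, 0.3, -0.9]
width: 0.0531
```

Run:
```python
from h import *
j=np.load('jig.npy');s=read_state();print(s['time'],s['joint_positions'].round(2),s['ee_pos'],s['width'])
a=2.9
P=jw([[.032*np.cos(a),.032*np.sin(a),.055]],j)[0]
print(P,plan(P,j[2]+a+np.pi/2))
im=camera("wrist")[:,:,::-1].copy();cv2.imwrite('pics/w1.png',im)
im2=camera("top")[:,:,::-1];cv2.imwrite('pics/t1.png',im2)
```

```text
1.85 [-0.54  0.31  0.43  1.63 -0.14  1.23  1.02] [0.59274731 0.0690813  0.17244318] 0.05309830860135689
[0.59500742 0.06526044 0.055     ] (array([117.4,  -3.9,  -2.4]), array([ 0.002,  0.   , -0.001]))
```

View pics/w1.png

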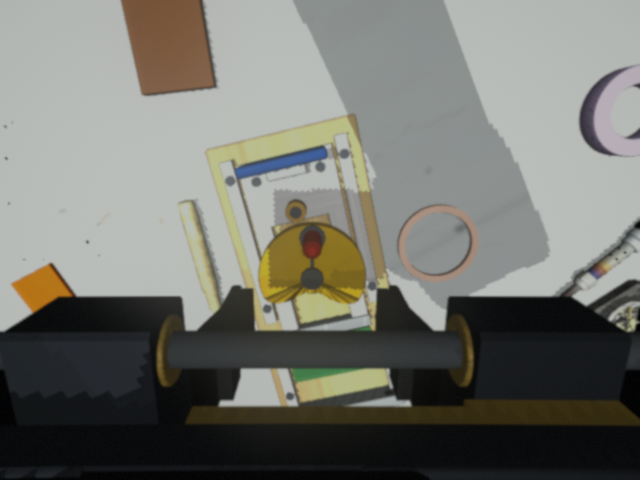

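Run:
```python
from h import *
s=read_state();j=np.load('jig.npy')
from scipy.optimize import least_squares
W=[((207,151),(-.112,-.06,.012)),((354,115),(-.112,.06,.012)),((312,277),(0,0,.043)),((296,208),(-.053,0,.042))]
f=lambda j:(proj("wrist",jw([p for _,p in W],j),s)-[a for a,_ in W]).ravel()
r=least_squares(f,j);print(j,r.x,r.fun.round(1))
for q in(j,r.x):
  for z,uv in((.076,(311,240)),(.0395,(313,236))):
    w=ray("wrist",[uv],z,s)[0];d=w[:2]-q[:2];print(z,w,np.hypot(*d),(np.arctan2(d[1],d[0])-q[2])%(2*np.pi))
cv2.imwrite('pics/w1c.png',cv2.resize(cv2.imread('pics/w1.png')[190:310,240:390],None,fx=4,fy=4,interpolation=2))
```

```text
[ 0.62350933  0.05071255 -0.23035466] [ 0.62346402  0.05291504 -0.23759283] [-2.7 -1.9  1.9 -3.2  0.7  1.5  0.1  4. ]
0.076 [0.58789504 0.06988473 0.076     ] 0.040446881129313154 2.8781093553947215
0.0395 [0.59433574 0.06795601 0.0395    ] 0.03388857607334975 2.8381243822262654
0.076 [0.58789504 0.06988473 0.076     ] 0.039409674596896385 2.934031301767595
0.0395 [0.59433574 0.06795601 0.0395    ] 0.03278242715054737 2.902527733596995
```

View pics/w1c.png

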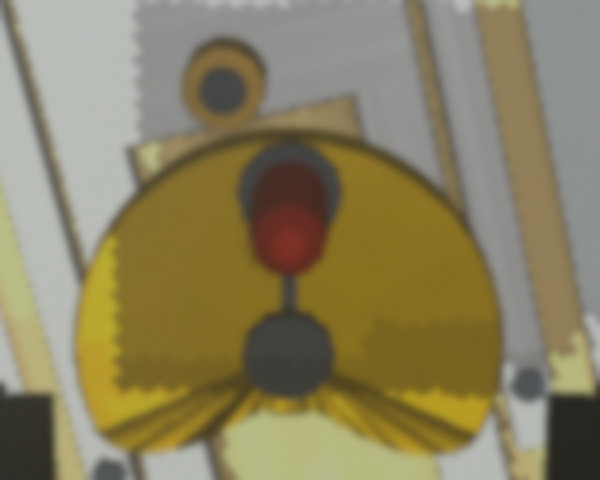

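Run:
```python
from h import *
s=read_state();j=np.load('jig.npy')
print(proj("wrist",jw([[0,0,.043],[-.053,0,.042],[-.112,.06,.012],[-.112,-.06,.012]],j),s).round(0))
for z,uv in((.043,(312,278)),(.042,(295.5,212.5)),(.076,(312,252)),(.041,(312,237.5)),(.012,(354,115)),(.012,(207,151))):
    w=ray("wrist",[uv],z,s)[0];print(z,w)
```

```text
[[310. 280.]
 [293. 214.]
 [352. 113.]
 [201. 151.]]
0.043 [0.62282801 0.05264229 0.043     ]
0.042 [0.57206065 0.06484919 0.042     ]
0.076 [0.59558634 0.06671579 0.076     ]
0.041 [0.59469219 0.06693926 0.041     ]
0.012 [0.5301551  0.13533345 0.012     ]
0.012 [0.50267455 0.0220936  0.012     ]
```

Run:
```python
from h import *
j=np.array([.6232,.0517,-.232]);np.save('jig.npy',j)
s=read_state();print(s['ee_pos'])
P=jw([[.032*np.cos(2.88),.032*np.sin(2.88),.05]],j)[0]
print(P,plan(P,j[2]+2.88+np.pi/2))
```

```text
[0.59280104 0.06923097 0.17272662]
[0.59501964 0.06686137 0.05      ] (array([122.7,  -3.1,  -1.2]), array([ 0.024,  0.001, -0.001]))
```

>>> arm_command:
  targets:
    - [100, 40, -3, -1, 0, 0, 0]
    - [100, 80, -3, -1, 0.02, 0, 0]
    - [100, 100, -3, -1, 0.02, 0, 0]
    - [100, 122, -3, -1, 0.02, 0, 0]
    - [100, 122, -3, -1, 0.02, 0, 0]
    - [170, 122, -3, -1, 0.02, 0, 0]
    - [170, 122, -3, -1, 0.02, 0, 0]
    - [170, 122, -3, -1, 0.02, 0, 0]
    - [170, 122, -3, -1, 0.02, 0, 0]
  newtons: 10

```text
time: 2.85
ee_pos: [0.5961, 0.0656, 0.0516]
eef_rot: [-0.363, 0.606, 0.363, 0.607]
ft_force: [0.5, -0.2, 1.0]
width: 0.0322
```

Run:
```python
from h import *
s=read_state();print(s)
im=camera("wrist")[:,:,::-1].copy();cv2.imwrite('pics/w2.png',im)
```

```text
{'time': 2.85, 'joint_positions': array([-0.51017198,  0.44549883,  0.40401586,  1.73417653, -0.20292195,
        1.00155969,  1.0472776 ]), 'joint_vel': array([ 0.00235991,  0.00503753, -0.0003001 ,  0.00233388,  0.00029869,
       -0.00288171, -0.00019672]), 'joint_torque': array([-5.92512055e-02, -5.96373546e+01,  7.74128795e+00, -3.30373406e+01,
        8.18561122e-03,  8.73014191e-02, -3.61539096e-03]), 'ee_pos': array([0.59607071, 0.06556128, 0.05162596]), 'eef_rot': array([-0.36335875,  0.60610485,  0.36316858,  0.60721983]), 'ft_force': array([ 0.5063033 , -0.16326066,  1.01142169]), 'torque': array([-0.02401721, -0.0133811 ,  0.04034312]), 'width': 0.03222879433281388}
```

View pics/w2.png

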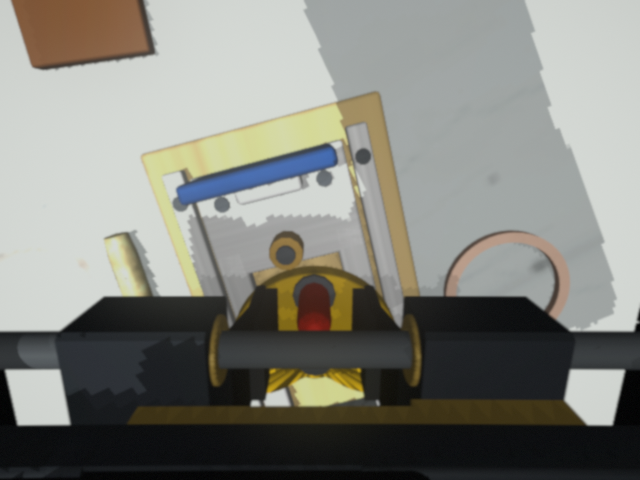

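```bash
cat > arc.py <<'E'
from h import *
import sys
a0,a1,n=map(float,sys.argv[1:4]);n=int(n)
j=np.load('jig.npy');s=read_state()
print(s['ee_pos'],s['ft_force'])
M=R.from_quat(s['eef_rot']).as_matrix()
p0=np.array(jw([[.032*np.cos(a0),.032*np.sin(a0),.05]],j)[0])
e=s['ee_pos']-p0;print('err',(e*1000).round(1), 'yaw err',plan(p0,j[2]+a0+np.pi/2)[1])
for i in range(1,n+1):
    a=a0+(a1-a0)*i/n
    P=jw([[.032*np.cos(a),.032*np.sin(a),.05]],j)[0]
    d=M.T@(P-s['ee_pos'])*1000
    print([205]+[round(v) for v in d[0:1]]+[round(v,1) for v in d[1:]]+[round(a0-a,2),0,0])
E
python3 arc.py 2.88 1.78 10
```

```text
[0.59587879 0.06551391 0.05136715] [ 0.14857996 -0.1443673  -0.15083244]
err [ 0.9 -1.3  1.4] yaw err [0.002 0.001 0.001]
[205, 1, np.float64(1.2), np.float64(4.3), 0.11, 0, 0]
[205, 1, np.float64(0.6), np.float64(7.8), 0.22, 0, 0]
[205, 1, np.float64(-0.4), np.float64(11.1), 0.33, 0, 0]
[205, 1, np.float64(-1.7), np.float64(14.4), 0.44, 0, 0]
[205, 1, np.float64(-3.4), np.float64(17.5), 0.55, 0, 0]
[205, 1, np.float64(-5.4), np.float64(20.4), 0.66, 0, 0]
[205, 1, np.float64(-7.7), np.float64(23.0), 0.77, 0, 0]
[205, 1, np.float64(-10.3), np.float64(25.4), 0.88, 0, 0]
[205, 1, np.float64(-13.1), np.float64(27.5), 0.99, 0, 0]
[205, 1, np.float64(-16.1), np.float64(29.3), 1.1, 0, 0]
```

>>> arm_command:
  targets:
    - [205, 1, 1, 4, 0.11, 0, 0]
    - [205, 1, 0.5, 8, 0.22, 0, 0]
    - [205, 1, -0.5, 11, 0.33, 0, 0]
    - [205, 1, -1.5, 14.5, 0.44, 0, 0]
    - [205, 1, -3.5, 17.5, 0.55, 0, 0]
    - [205, 1, -5.5, 20.5, 0.66, 0, 0]
    - [205, 1, -7.5, 23, 0.77, 0, 0]
    - [205, 1, -10.5, 25.5, 0.88, 0, 0]
    - [205, 1, -13, 27.5, 0.99, 0, 0]
    - [205, 1, -16, 29.5, 1.1, 0, 0]
  newtons: 10

```text
time: 3.9
ee_pos: [0.6231, 0.084, 0.0497]
eef_rot: [0.009, 0.708, -0.009, 0.707]
ft_force: [-3.7, -0.2, 0.7]
width: 0.0172
```

```bash
python3 - <<'E'
from h import *
cv2.imwrite('pics/w3.png',camera("wrist")[:,:,::-1])
print(read_state()['joint_positions'].round(2),read_state()['width'])
E
python3 arc.py 1.78 0.68 10
```

```text
[-0.67  0.55  0.62  1.66 -0.36  1.05  0.02] 0.016891646085584164
[0.62358526 0.08413344 0.04966498] [-1.93294338  0.3447665   0.80398443]
err [-0.3  0.4 -0.3] yaw err [-0.009 -0.001 -0.   ]
[205, 0, np.float64(-0.6), np.float64(3.9), 0.11, 0, 0]
[205, 0, np.float64(-1.1), np.float64(7.3), 0.22, 0, 0]
[205, 0, np.float64(-2.1), np.float64(10.7), 0.33, 0, 0]
[205, 0, np.float64(-3.4), np.float64(14.0), 0.44, 0, 0]
[205, 0, np.float64(-5.0), np.float64(17.1), 0.55, 0, 0]
[205, 0, np.float64(-7.0), np.float64(20.0), 0.66, 0, 0]
[205, 0, np.float64(-9.3), np.float64(22.7), 0.77, 0, 0]
[205, 0, np.float64(-11.8), np.float64(25.1), 0.88, 0, 0]
[205, 0, np.float64(-14.6), np.float64(27.2), 0.99, 0, 0]
[205, 0, np.float64(-17.7), np.float64(29.0), 1.1, 0, 0]
```

View pics/w3.png

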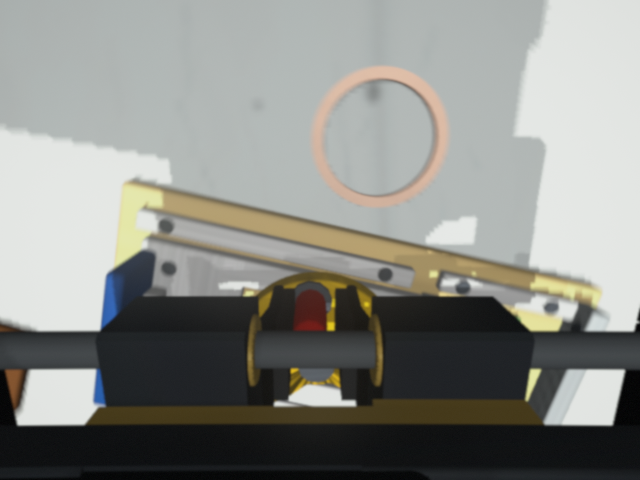

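The cam is following, with the post between the fingers at (312,310) in the wrist view. I'll continue the arc.

>>> arm_command:
  targets:
    - [205, 0, -0.5, 4, 0.11, 0, 0]
    - [205, 0, -1, 7.5, 0.22, 0, 0]
    - [205, 0, -2, 10.5, 0.33, 0, 0]
    - [205, 0, -3.5, 14, 0.44, 0, 0]
    - [205, 0, -5, 17, 0.55, 0, 0]
    - [205, 0, -7, 20, 0.66, 0, 0]
    - [205, 0, -9.5, 22.5, 0.77, 0, 0]
    - [205, 0, -12, 25, 0.88, 0, 0]
    - [205, 0, -14.5, 27, 0.99, 0, 0]
    - [205, 0, -17.5, 29, 1.1, 0, 0]

```text
time: 4.95
ee_pos: [0.6518, 0.0665, 0.0496]
eef_rot: [0.377, 0.599, -0.376, 0.598]
ft_force: [-2.3, 1.7, 0.7]
width: 0.0169
```

```bash
python3 - <<'E'
from h import *
print(read_state()['joint_positions'].round(2),read_state()['width'])
E
python3 arc.py 0.68 -0.05 7
```

```text
[-0.76  0.69  0.84  1.59 -0.55  1.12 -0.91] 0.016939732189694755
[0.65183316 0.06650868 0.04964005] [-2.26489084  1.71855689  0.68780352]
err [-0.2  0.9 -0.4] yaw err [ 0.    -0.001  0.   ]
[205, 0, np.float64(-0.4), np.float64(4.3), 0.1, 0, 0]
[205, 0, np.float64(-0.9), np.float64(7.6), 0.21, 0, 0]
[205, 0, np.float64(-1.8), np.float64(10.8), 0.31, 0, 0]
[205, 0, np.float64(-3.0), np.float64(13.9), 0.42, 0, 0]
[205, 0, np.float64(-4.5), np.float64(16.9), 0.52, 0, 0]
[205, 0, np.float64(-6.3), np.float64(19.7), 0.63, 0, 0]
[205, 0, np.float64(-8.4), np.float64(22.3), 0.73, 0, 0]
```

>>> arm_command:
  targets:
    - [205, 0, -0.5, 4, 0.1, 0, 0]
    - [205, 0, -1, 7.5, 0.21, 0, 0]
    - [205, 0, -2, 11, 0.31, 0, 0]
    - [205, 0, -3, 14, 0.42, 0, 0]
    - [205, 0, -4.5, 17, 0.52, 0, 0]
    - [205, 0, -6.5, 19.5, 0.63, 0, 0]
    - [205, 0, -8.5, 22.5, 0.73, 0, 0]
    - [205, 0, -8.5, 22.5, 0.73, 0, 0]
    - [205, 0, -8.5, 22.5, 0.73, 0, 0]

```text
time: 5.85
ee_pos: [0.6546, 0.0422, 0.0497]
eef_rot: [0.564, 0.427, -0.564, 0.427]
ft_force: [2.0, 1.7, -0.6]
width: 0.017
```

```bash
python3 - <<'E'
from h import *
print(read_state()['joint_positions'].round(2),read_state()['width'])
cv2.imwrite('pics/w4.png',camera("wrist")[:,:,::-1])
E
python3 arc.py -0.05 -0.05 1
```

```text
[-0.81  0.76  0.99  1.59 -0.68  1.16 -1.51] 0.0170031469158929
[0.65453808 0.04219543 0.04973309] [ 0.60623548  1.88997696 -1.12391283]
err [ 0.6 -0.6 -0.3] yaw err [ 0.006 -0.    -0.   ]
[205, 0, np.float64(-0.7), np.float64(-0.4), 0.0, 0, 0]
```

View pics/w4.png

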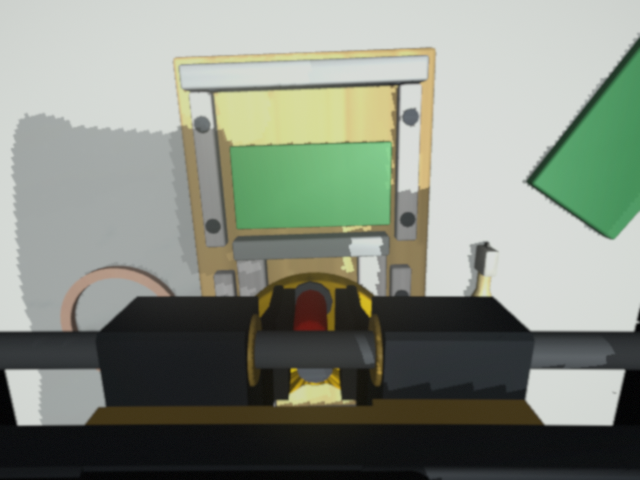

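>>> arm_command:
  targets:
    - [140, 0, 0, 0, 0, 0, 0]
    - [140, 0, 0, 0, 0, 0, 0]
    - [140, 0, 0, 0, 0, 0, 0]
    - [140, -40, 0, 0, 0, 0, 0]
    - [140, -80, 0, 0, 0, 0, 0]
    - [140, -120, 0, 0, 0, 0, 0]
    - [140, -120, -60, 0, 0, 0, 0]
    - [140, -120, -60, 0, 0, 0, 0]
    - [140, -120, -60, 0, 0, 0, 0]

```text
time: 6.8
ee_pos: [0.5953, 0.0594, 0.1697]
eef_rot: [0.565, 0.426, -0.564, 0.425]
ft_force: [0.2, 0.0, -0.4]
width: 0.0391
```

Run:
```python
from h import *
s=read_state();print(s['joint_positions'].round(2),s['width'],s['ee_pos'],s['ft_force'])
cv2.imwrite('pics/w5.png',camera("wrist")[:,:,::-1])
j=np.load('jig.npy')
print(proj("wrist",jw([[0,0,.043],[.032,0,.076],[.032,0,.04],[-.053,0,.042]],j),s).round(0))
I=camera("side")[:,:,::-1][200:290,260:420];cv2.imwrite('pics/s5.png',cv2.resize(I,None,fx=5,fy=5,interpolation=2))
```

```text
[-1.03  0.54  1.17  1.65 -0.52  1.3  -1.62] 0.03913141047715932 [0.59534725 0.05942146 0.16970122] [ 0.19637593  0.0440937  -0.39407293]
[[315. 197.]
 [313. 154.]
 [313. 151.]
 [318. 267.]]
```

View pics/w5.png

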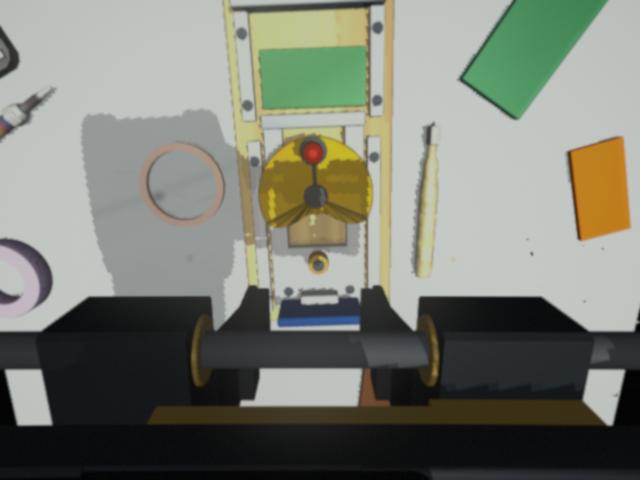

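View pics/s5.png

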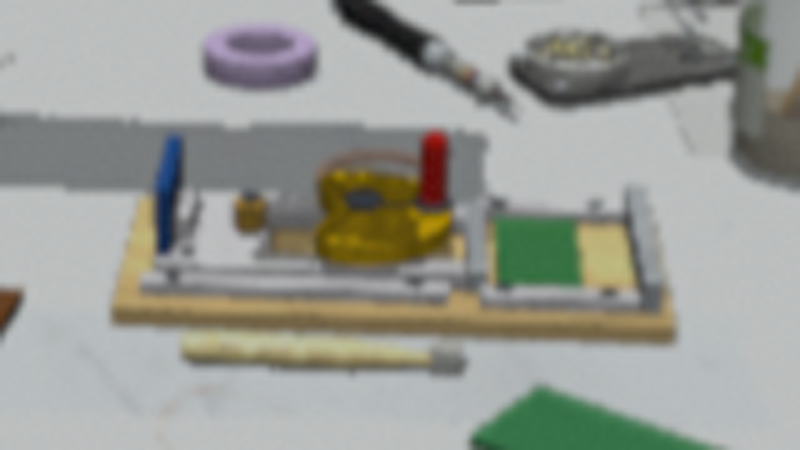

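The post is at (313,152) in the wrist view, exactly where cam = 0 predicts. The cut-away faces the roller at (318,262), and the slide is still back. Next I'll go behind the blue plate.

Run:
```python
from h import *
j=np.load('jig.npy')
for x,z in((-.13,.15),(-.13,.035)):print(plan(jw([[x,0,z]],j)[0],j[2]+np.pi/2))
s=read_state()
# plate top estimate from wrist view: (319,300..322)
for uv in((319,313),(319,324),(319,304)):
  w=ray("wrist",[uv],.058,s)[0];d=w[:2]-j[:2];c,q=np.cos(j[2]),np.sin(j[2]);print(c*d[0]+q*d[1],-q*d[0]+c*d[1])
```

```text
(array([  19.8, -102.8,    5.6]), array([-0.047, -0.001, -0.001]))
(array([ 134.8, -102.8,    5.6]), array([-0.047, -0.001, -0.001]))
-0.0815642707869966 0.0005198212246830432
-0.09048137697772675 0.0009106316822970369
-0.0743717428282073 0.00020465464881209983
```

>>> arm_command:
  targets:
    - [255, 0, -45, 3, -0.047, 0, 0]
    - [255, 0, -90, 5.5, -0.047, 0, 0]
    - [255, 20, -103, 5.5, -0.047, 0, 0]
    - [255, 60, -103, 5.5, -0.047, 0, 0]
    - [255, 100, -103, 5.5, -0.047, 0, 0]
    - [255, 134, -103, 5.5, -0.047, 0, 0]
    - [255, 134, -103, 5.5, -0.047, 0, 0]
    - [255, 134, -103, 5.5, -0.047, 0, 0]

```text
time: 7.7
ee_pos: [0.4971, 0.0803, 0.0364]
eef_rot: [-0.555, -0.437, 0.555, -0.438]
ft_force: [1.0, -0.4, -0.1]
width: 0.0006
```

Run:
```python
from h import *
j=np.load('jig.npy')
s=read_state();print(s['joint_positions'].round(2),s['width'],s['ee_pos'],s['ft_force'])
for x,z in((-.11,.035),(-.08,.035)):print(plan(jw([[x,0,z]],j)[0],j[2]+np.pi/2))
cv2.imwrite('pics/w6.png',camera("wrist")[:,:,::-1])
I=camera("side")[:,:,::-1][180:290,240:400];cv2.imwrite('pics/s6.png',cv2.resize(I,None,fx=5,fy=5,interpolation=2))
```

```text
[-1.16  0.46  1.08  2.02 -0.5   0.96 -1.63] 0.0006023505758830396 [0.49706466 0.08031724 0.03644757] [ 0.99379683 -0.35028698 -0.10474052]
(array([ 1.5, 19.3, -1.2]), array([-0.003,  0.001, -0.001]))
(array([ 1.5, 49.3, -1.3]), array([-0.003,  0.001, -0.001]))
```

View pics/s6.png

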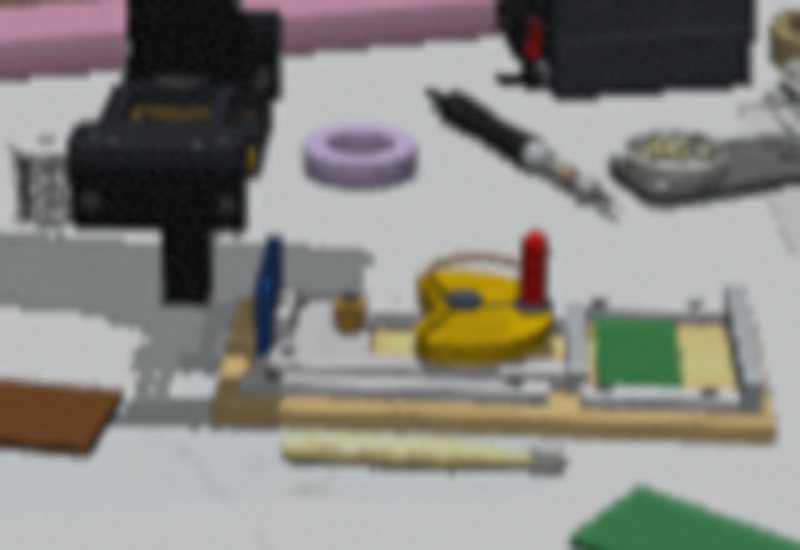

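View pics/w6.png

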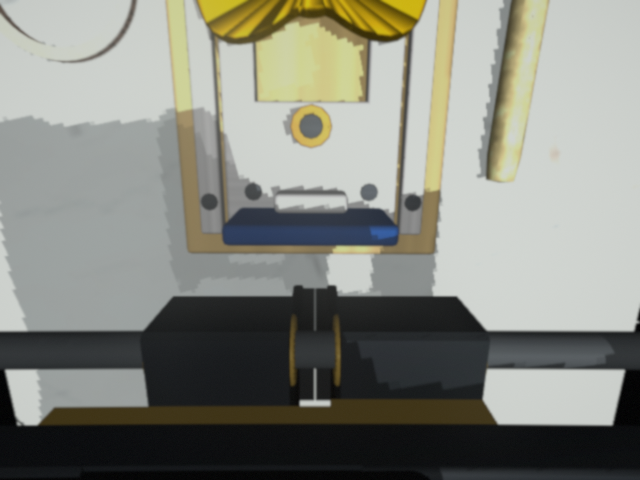

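>>> arm_command:
  targets:
    - [255, 0, 6, -1, 0, 0, 0]
    - [255, 0, 12, -1, 0, 0, 0]
    - [255, 0, 18, -1, 0, 0, 0]
    - [255, 0, 22, -1, 0, 0, 0]
    - [255, 0, 26, -1, 0, 0, 0]
    - [255, 0, 30, -1, 0, 0, 0]
    - [255, 0, 30, -1, 0, 0, 0]

```text
time: 8.5
ee_pos: [0.5259, 0.0754, 0.0355]
eef_rot: [-0.555, -0.438, 0.555, -0.438]
ft_force: [-0.5, -0.5, 0.5]
width: 0.0002
```

Run:
```python
from h import *
j=np.load('jig.npy')
s=read_state();print(s['ee_pos'],s['ft_force'])
I=camera("side")[:,:,::-1][180:290,240:400];cv2.imwrite('pics/s7.png',cv2.resize(I,None,fx=5,fy=5,interpolation=2))
I=camera("top")[:,:,::-1][140:290,230:350];cv2.imwrite('pics/t7.png',cv2.resize(I,None,fx=4,fy=4,interpolation=2))
```

```text
[0.52589159 0.07535612 0.0355439 ] [-0.47396682 -0.53513414  0.49697471]
```

View pics/s7.png

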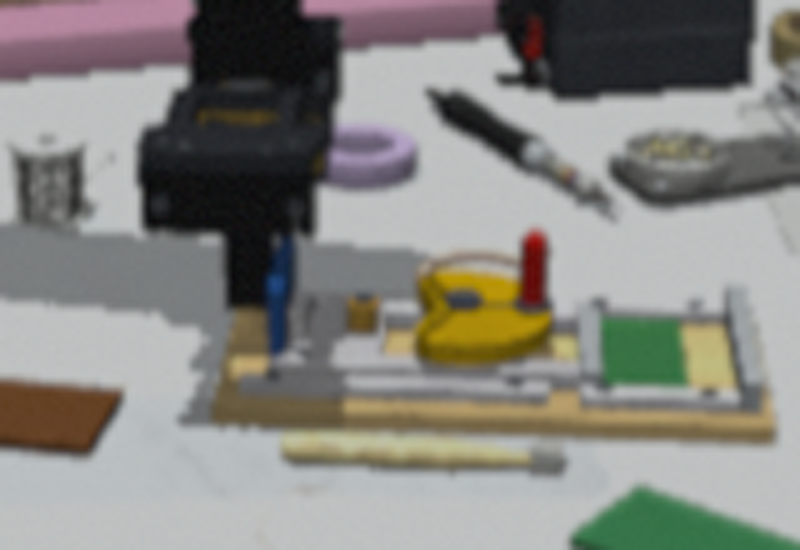

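View pics/t7.png

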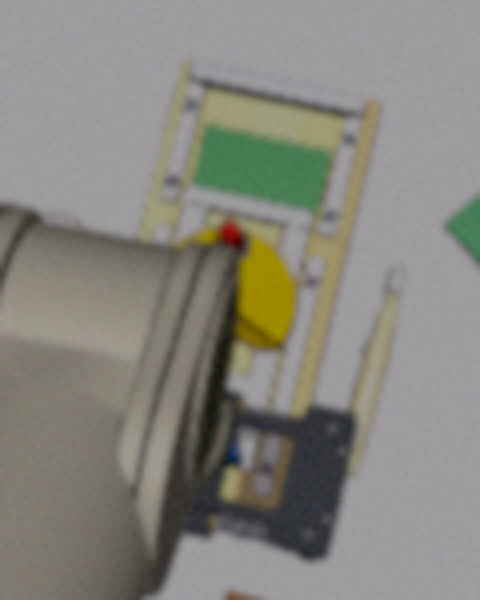

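>>> arm_command:
  targets:
    - [255, 0, 3, 0, 0, 0, 0]
    - [255, 0, 6, 0, 0, 0, 0]
    - [255, 0, 9, 0, 0, 0, 0]
    - [255, 0, 12, 0, 0, 0, 0]
    - [255, 0, 14, 0, 0, 0, 0]
    - [255, 0, 16, 0, 0, 0, 0]
    - [255, 0, 18, 0, 0, 0, 0]
    - [255, 0, 18, 0, 0, 0, 0]

```text
time: 9.4
ee_pos: [0.5434, 0.0713, 0.0356]
eef_rot: [0.555, 0.438, -0.555, 0.439]
ft_force: [-1.6, -0.3, 0.2]
width: 0.0003
```

```bash
cat > look.py <<'E'
from h import *
import sys
k=sys.argv[1]
j=np.load('jig.npy')
s=read_state();d=s['ee_pos'][:2]-j[:2];c,q=np.cos(j[2]),np.sin(j[2])
print(s['time'],s['ee_pos'],s['ft_force'],'tcp jig x',c*d[0]+q*d[1])
a=camera("side")[:,:,::-1][210:280,270:410];b=camera("top")[:,:,::-1][145:275,240:340]
a=cv2.resize(a,(800,400),interpolation=2)[:, :];b=cv2.resize(b,None,fx=4,fy=4,interpolation=2)
cv2.imwrite(f'pics/s{k}.png',a);cv2.imwrite(f'pics/t{k}.png',b)
E
python3 look.py 8
```

```text
9.4 [0.54338844 0.07131446 0.03561243] [-1.63563144 -0.31147274  0.15338428] tcp jig x -0.08218313442638622
```

View pics/s8.png

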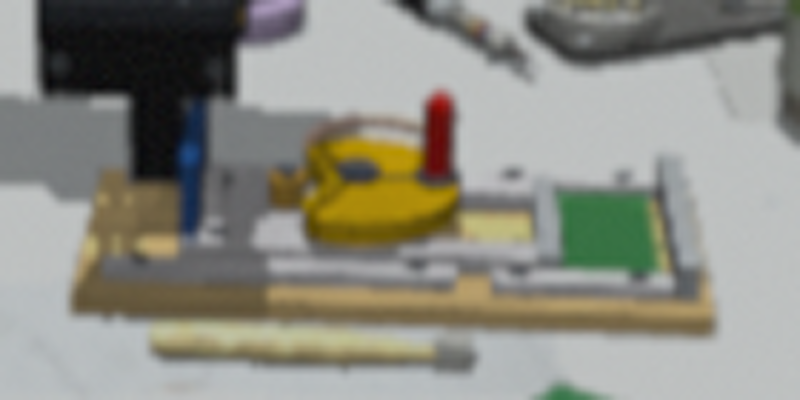

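View pics/t8.png

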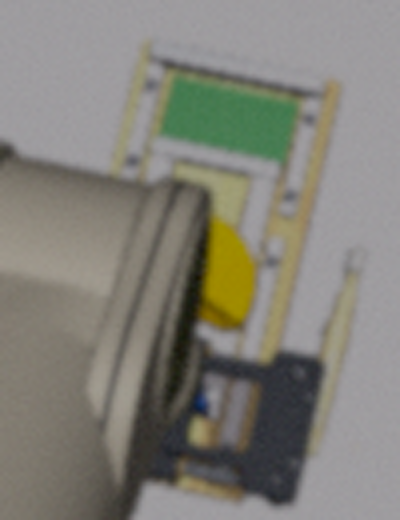

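>>> arm_command:
  targets:
    - [255, 0, 1, 0, 0, 0, 0]
    - [255, 0, 2, 0, 0, 0, 0]
    - [255, 0, 3, 0, 0, 0, 0]
    - [255, 0, 4, 0, 0, 0, 0]
    - [255, 0, 4, 0, 0, 0, 0]

```text
time: 10.0
ee_pos: [0.5472, 0.0706, 0.0357]
eef_rot: [0.555, 0.438, -0.555, 0.439]
ft_force: [-1.6, 1.2, 1.8]
width: 0.0005
```

```bash
python3 look.py 9
```

```text
10.0 [0.54724828 0.0705889  0.03571683] [-1.61034628  1.22654025  1.77576976] tcp jig x -0.07825988142031345
```

View pics/s9.png

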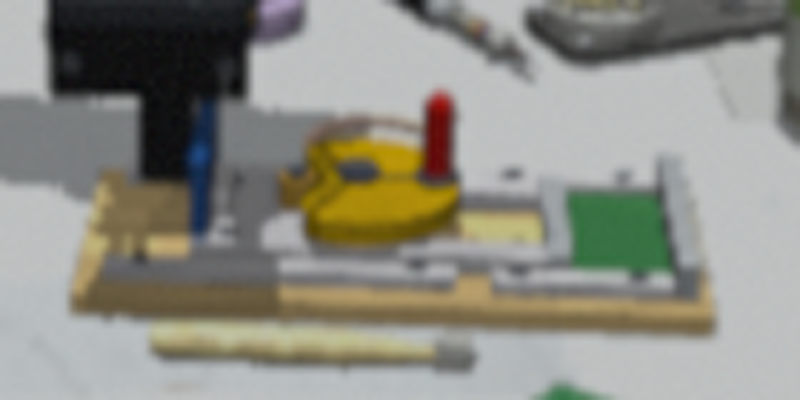

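>>> arm_command:
  targets:
    - [255, 0, 0.5, 0, 0, 0, 0]
    - [255, 0, 1, 0, 0, 0, 0]
    - [255, 0, 1.5, 0, 0, 0, 0]
    - [255, 0, 1.5, 0, 0, 0, 0]

```text
time: 10.5
ee_pos: [0.5473, 0.0705, 0.0355]
eef_rot: [-0.554, -0.439, 0.555, -0.438]
ft_force: [-8.7, 1.0, 7.3]
width: 0.0004
```

```bash
python3 look.py 10
```

```text
10.5 [0.54731058 0.07053761 0.03551221] [-8.7445613   1.03489656  7.33823804] tcp jig x -0.07818745072430495
```

Run:
```python
from h import *
j=np.load('jig.npy')
c=camera("side")[:,:,::-1];cv2.imwrite('pics/sf.png',c)
I=c[225:275,360:410].copy();I=cv2.resize(I,None,fx=10,fy=10,interpolation=cv2.INTER_CUBIC)
cv2.imwrite('pics/s11.png',I)
t=camera("top")[:,:,::-1][145:195,265:325];cv2.imwrite('pics/t11.png',cv2.resize(t,None,fx=10,fy=10,interpolation=cv2.INTER_CUBIC))
```

```text
(no output)
```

View pics/s11.png

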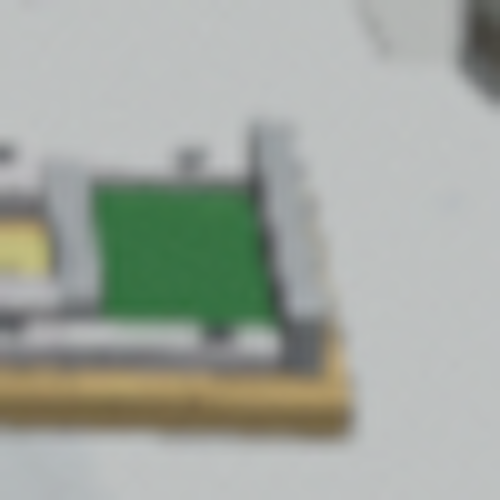

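View pics/t11.png

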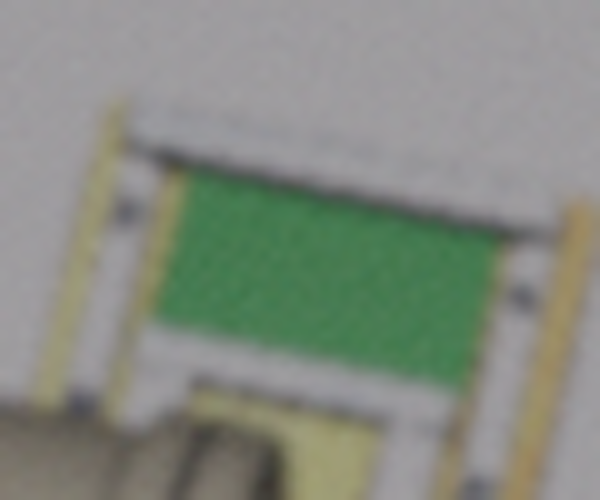

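The glass is flush: the dark fence face meets the green edge with no yellow bed between them. The force also jumped to 9 N without further motion. I'll back off, rise and check.

>>> arm_command:
  targets:
    - [255, 0, -2, 0, 0, 0, 0]
    - [255, 0, -8, 0, 0, 0, 0]
    - [255, 0, -20, 0, 0, 0, 0]
    - [255, 0, -30, 0, 0, 0, 0]
    - [255, -40, -35, 0, 0, 0, 0]
    - [255, -80, -40, 0, 0, 0, 0]
    - [255, -120, -50, 0, 0, 0, 0]
    - [255, -120, -50, 0, 0, 0, 0]
    - [255, -120, -50, 0, 0, 0, 0]

```text
time: 11.6
ee_pos: [0.4997, 0.0829, 0.1559]
eef_rot: [0.555, 0.439, -0.554, 0.438]
ft_force: [0.4, 1.3, -0.9]
width: 0.0005
```

```bash
python3 look.py 12;python3 - <<'E'
from h import *
j=np.load('jig.npy');s=read_state()
I=camera("wrist")[:,:,::-1].copy();cv2.imwrite('pics/w12.png',I)
print(proj("wrist",jw([[0,0,.043],[.032,0,.076],[-.025,0,.042],[.126,0,.018],[.086,.0,.018]],j),s).round(0))
E
```

```text
11.6 [0.4997181  0.0829199  0.15586429] [ 0.4235234   1.26106764 -0.87495793] tcp jig x -0.1273518498610612
[[ 317.   41.]
 [ 317.  -42.]
 [ 317.   85.]
 [ 317. -193.]
 [ 317. -107.]]
```

View pics/w12.png

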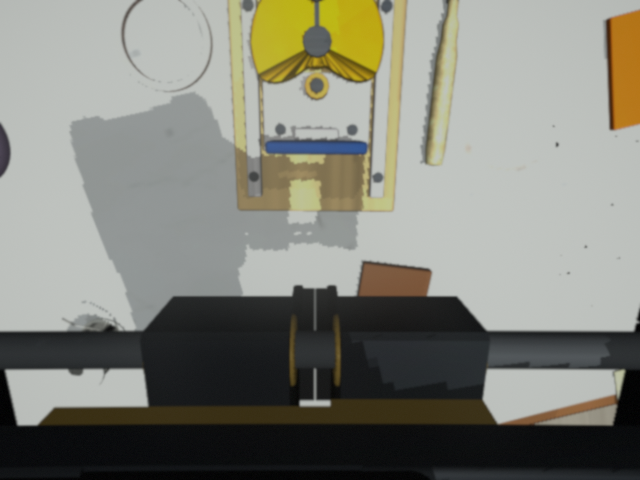

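View pics/s12.png

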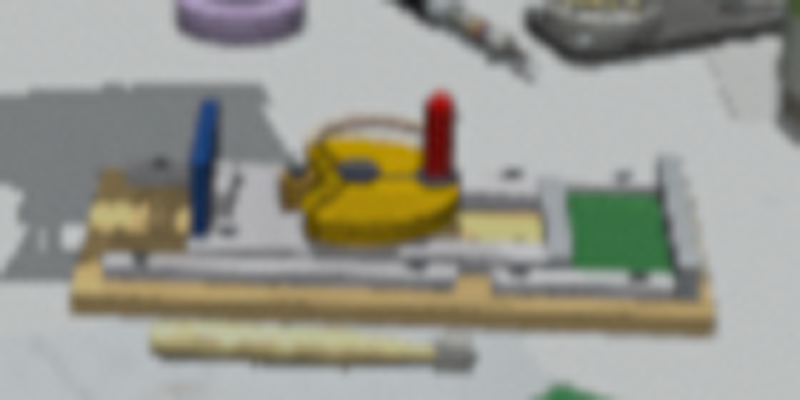

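View pics/t12.png

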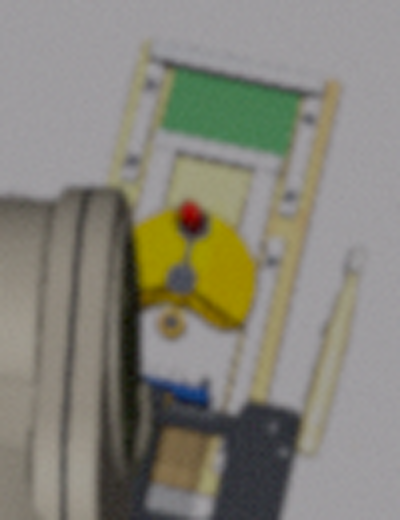

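The roller is at (317,85) in the wrist view, which matches 28 mm of travel. The cam notch is centred on it, the glass is flush and the arm is clear, so I'll hand in.

```bash
python3 -c "
from bench import *
print(close_job())"
```

```text
the job is handed in; nothing more can be done
None
```

The job is handed in at about 12 s on the clock. The hand-in reports no verdict, so what follows rests on my own last checks.

**What I did:** I straddled the red post with the fingertips and turned the cam clockwise from about 2.9 rad to about 0 while the slide was still back. I then pushed the blue plate forward with the shut fingers until the force rose from about 2 N to 9 N with almost no further motion. Finally I backed off and raised the arm clear.

**Last checks:**
- **Slide:** the roller sits exactly where 28 mm of travel predicts.
- **Glass:** no bed shows between the glass and the fence in the top or side view, and it lies square.
- **Cam:** the notch is centred on the roller. Before the push the post was within 2 pixels of its predicted place for 0.
- **Surroundings:** the cutter and the foil ring look undisturbed, as do the other things in view. I did not re-measure the bystanders, and the jar and pliers were outside the last close-up views.

No check failed. The jig's position differed by about 1 to 2 mm between cameras, so I used an in-between value.

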